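# Seat a keyed plug in a test station by feel

### The job

Pick up the orange keyed plug and seat it fully home in the round socket of the grey test station, so that its flange lies flat on the three black buffers around the socket, then let go of it. The yellow key inside the socket may stand anywhere within the marked arc, so feel for it: rest the plug lightly on the key and turn or re-try it until its notch drops over the key, never pressing harder than about 20 N. Keep the plug upright, and leave the grey spare plug, the dark screen panel and the yellow bottle where they are.

Things in the scene. Friction and masses are not known exactly. Their poses are not given: they have to be found in the camera images.
- plug: Orange keyed plug, 0.1 to 0.2 kg, 65 mm tall, upright on the mat. From below: black round barrel, 40 mm diameter, 24 mm high, with one notch 8.5 mm wide and 6 mm deep along its whole height; orange flange, 60 mm diameter, 5 mm thick; square grip. White marks on top point to the notch. Origin: centre of the barrel's underside; x points to the notch (roughly towards the robot), z up.
- plug_grip (a point): Middle of the orange plug's square grip, 47 mm above the plug's underside. The grip is 24 x 24 mm and 36 mm high (29 to 65 mm above the underside). Axes as the plug's: the grip's four flat sides are square to x and y, and x points to the notch.
- spare_plug: Grey spare plug with black marks, the same shape and size as the orange one, standing upright; not to be used or moved. Origin: centre of its underside.
- station: Test station: fixed black base 150 x 150 x 12 mm, on it a grey spring-mounted socket block 120 x 120 mm, its top 50 mm above the mat. The block gives way straight down under a push of over 3 N, 0.5 mm per further N, and after 5 mm sits hard on its base. Origin: centre of the base's underside; x points to the middle of the arc of white marks (roughly towards the robot), z up.
- socket_mouth (a point): Centre of the round socket's mouth, on the block's top; axes as the station's. Bore: 42 mm diameter, chamfered, 30 mm deep. Round it, 27 mm out, three black buffers stand 2 mm up. On the bore's wall is the yellow key, a rib 6 mm wide standing 6 mm in, its top 8 mm below the mouth. It stays put, in a direction that is not given, within 0.75 rad either side of x.
- socket_seat (a point): Point on the socket's axis 22 mm below its mouth: where the middle of the plug's underside lies when the plug is home, flange on the buffers. Turned wrongly, the plug stops on the key only 8 mm deep, 14 mm above this point; it goes on down only if its notch is over the key to within about 0.1 rad.
- screen_panel: Dark flat screen panel, 75 x 155 x 8 mm, lying on the mat. Origin: centre of its underside.
- bottle: Yellow dispenser bottle with a steel cap, 60 mm diameter, 120 mm tall, standing. Origin: centre of its underside.
There are look-alikes about, which are no part of the job. What is shaped like the plug but red or turquoise is not meant.

How it is judged (in metres and radians):
At the end, for the whole second after the job is handed in: The orange plug stands in the socket at least 20.5 mm deep (flange on the buffers to within 1.5 mm), within 3 mm of the socket's axis and 0.06 rad of upright, at rest; the spare plug, the screen panel and the bottle are within 20 mm of where they began (z of plug in the frame of socket_mouth below -0.0205 m and horizontal distance between plug and socket_mouth below 0.003 m and angle between plug's own z axis and vertical below 0.06 rad and linear speed of plug below 0.01 m/s and distance of each of spare_plug, screen_panel, bottle from where it was at the start of the episode below 0.02 m); the robot touches nothing.
It fails at once if the plug is pressed or struck against the test station with more than 22 N (contact force between plug and station above 22 N).
It fails at once if the orange plug is tipped by more than 0.5 rad (angle between plug's own z axis and vertical above 0.5 rad).
It fails at once if the spare plug is moved by more than 20 mm (distance of spare_plug from where it was at the start of the episode above 0.02 m).
It fails at once if the screen panel is moved by more than 20 mm (distance of screen_panel from where it was at the start of the episode above 0.02 m).
It fails at once if the bottle is moved by more than 20 mm (distance of bottle from where it was at the start of the episode above 0.02 m).
It also fails if it takes over 61 s, if anything falls off the work surface, if the arm or the gripper's body presses on something with over 40 N, if the wrist force passes 120 N, or if a joint passes its speed limit or range.

### The arm

A 7-joint arm with a two-finger parallel gripper is mounted at the origin on the work surface. World frame = base frame: x ahead of the robot, y to its left, z up, the work surface at z = 0. Lengths are in m, angles in degrees, forces in N, time in s.
With the tool pointing down it reaches from about 0.425 to 0.875 m from the base axis. Payload 4.7 kg.
Tool frame: the origin (TCP) lies between the finger pads; the fingertips stand 14 mm ahead of it and the grasp point (between the pads) lies 5 mm behind it (env.tip_reach is the distance from the TCP to the fingertips, in m); z points along the fingers, y is the direction in which the jaws open and shut (so a half turn about z gives the same grasp; the last joint's range is limited). The gripper opens to 87 mm and grips with 3 to 60 N. Pads are 19 mm wide; open, the fingers measure 117 mm over their backs; the gripper's body (75 mm by 190 mm) begins 51 mm behind the grasp point.
Start: joints at [0.808, 18.392, -4.016, 83.108, 1.295, 78.541, -3.26], TCP at [0.65, -0, 0.237] pointing down, gripper open.
Joint ranges: [-163.93, 163.93], [-17.29, 119.83], [-79.2, 71.16], [3.27, 140.29], [-89.18, 269.18], [5.43, 117.66], [-154.24, 154.24]. Speed limits (degrees/s): [147.25, 147.25, 180, 180, 180, 180, 180].

### API

Orientations are given as [roll, pitch, yaw] about the fixed x, y, z axes, in that order (R = Rz(yaw) Ry(pitch) Rx(roll)).
In Python, from cell import env gives the robot as it stands. The module is installed in compiled form; this text tells all that it offers.
- The arm moves only by the shell command python3 -m pendant 'ROWS' [FORCE]. ROWS is JSON, a list of rows, each an object of numbers: "rx", "ry", "rz": the turn, a rotation vector about the tool's x, y, z in degrees; "tx", "ty", "tz": the shift along the tool's x, y, z in mm; "jaw": the finger opening in mm, from 0 to 87. In form: [{"rx": .., "ry": .., "rz": .., "tx": .., "ty": .., "tz": .., "jaw": ..}, ...]. A call has 1 to 20 rows; each row shifts and turns the commanded pose from where the row before left it, along the tool's axes as they then stand; what a row does not reach is not made up. A row lasts 1/12 s, in which the tool goes at most 41.7 mm and 7.16 degrees, less where a joint would pass 70% of its speed; a pose out of reach is approached as far as the arm can. A call with a gripper value outside its range is refused whole. The fingers move at their own pace and stop on an object; FORCE is the grip in N (left out, the last holds). Time passes only in rows, so rows that do not move let the fingers close. It gives the time, the measured TCP pose, the force and the opening at its end, in the units of the state.
- env.get_obs(): the state, without advancing time (a new reading comes with each control period).
- env.read_camera(name): name is "scene" or "side" or "wrist"; returns a dict with "img" (400x640x3 uint8, red, green, blue), "range_z" (400x640 float32, m along the optical axis (not along the pixel's ray), 0 where there is no reading), "vertical_fov" (degrees; the focal length in pixels is half the picture's height over the tangent of half this angle, whatever the lens; pixels are square), "cx", "cy" (the principal point, pixels), "world_to_cam" (4x4, takes a point from world to camera coordinates). Camera axes: x right, y up, looking along -z (the intrinsics and any distortion apply to the point x, -y, -z); pixel columns grow to the right and rows downward; lengths in m; the calibration is good to about 2 mm. A picture is of the moment at which its call begins.
- env.sign_off(): hands the job in, once; it reports no verdict.
The state is a dict: "time_s": time; "qpos": joint angles; "joint_velocities": joint speeds; "effort": joint torques, N m; "tool_pos": TCP position; "tool_rot": TCP orientation; "force": force on the tool from outside, world axes, zero at the start; "wrist_torque": the same for the moment, N m; "grip_width": finger opening in m.
Only numpy, scipy, OpenCV 4.12 (cv2) and the standard library are available. Lean on these libraries where they do the work, as an engineer would, in place of code of your own. Each camera call takes 0.05 s, during which the arm holds its last target.

## Working session

There is one attempt and no reset: what is moved stays moved. The work goes in short steps, Python scripts to look and compute and a shell command to move; the robot and the scene stay as the last step left them, time stands still between calls to the robot, and variables do not carry over. Pictures are saved under pics/ and viewed, and the job is handed in when it is done.

```bash
mkdir -p pics; ls
python3 - <<'E'
from cell import env
import cv2,numpy as np
print(env.get_obs())
for n in ["scene","side","wrist"]:
    c=env.read_camera(n)
    print(n,c["vertical_fov"],c["cx"],c["cy"],c["world_to_cam"].round(3).tolist(),[k for k in c])
    cv2.imwrite(f"pics/{n}0.png",c["img"][:,:,::-1]); np.savez(f"{n}0.npz",**c)
E
```

```text
pics
{'time_s': 0.0, 'qpos': array([ 0.8075874 , 18.43897785, -4.01765224, 83.17380993,  1.29493261,
       78.53965319, -3.26021195]), 'joint_velocities': array([-0.01719932,  0.01163011,  0.05384506, -0.10727889,  0.00743353,
       -0.01584463,  0.03798855]), 'effort': array([-2.58547143e-04, -4.91284704e+01, -4.03903294e-01, -3.12526345e+01,
       -6.40594075e-02,  4.37659642e-02,  1.61017233e-04]), 'tool_pos': array([ 6.49487336e-01, -2.25093785e-05,  2.35472259e-01]), 'tool_rot': array([-1.79892805e+02,  4.90658361e-03,  9.00039297e+01]), 'force': array([0.52043822, 0.452394  , 0.35841902]), 'wrist_torque': array([-0.02102029, -0.01960708, -0.03448628]), 'grip_width': 0.086941593929753}
scene 57.53867564237912 325.49926488442077 195.4887435301686 [[0.152, 0.988, -0.018, -0.142], [-0.648, 0.113, 0.753, 0.313], [0.746, -0.103, 0.658, -1.117], [0.0, 0.0, 0.0, 1.0]] ['img', 'range_z', 'vertical_fov', 'cx', 'cy', 'world_to_cam']
side 51.14591535710336 317.232067236986 203.65320283419982 [[0.987, -0.161, -0.014, -0.556], [0.124, 0.698, 0.705, -0.158], [-0.104, -0.698, 0.709, -0.839], [0.0, 0.0, 0.0, 1.0]] ['img', 'range_z', 'vertical_fov', 'cx', 'cy', 'world_to_cam']
wrist 61.001553083023055 321.26446910711275 197.34325138644033 [[1.0, 0.0, -0.002, -0.649], [-0.001, 0.97, -0.245, 0.031], [0.002, 0.245, 0.97, -0.39], [0.0, 0.0, 0.0, 1.0]] ['img', 'range_z', 'vertical_fov', 'cx', 'cy', 'world_to_cam']
```

View pics/scene0.png

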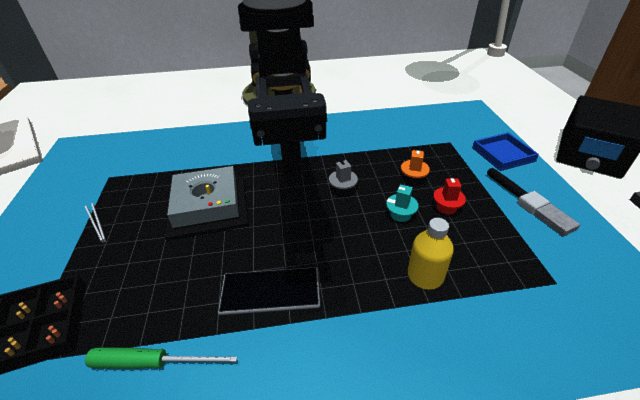

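View pics/side0.png

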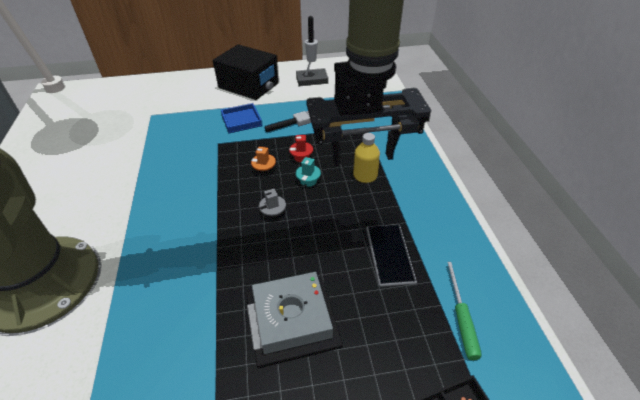

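View pics/wrist0.png

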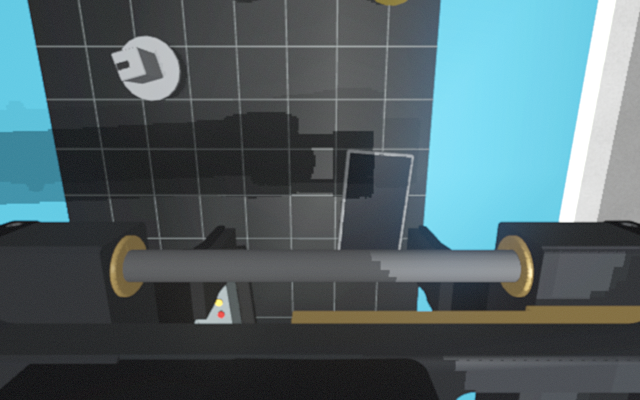

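```bash
cat > h.py <<'E'
import numpy as np,cv2
def load(n): return dict(np.load(n+".npz"))
def ray(c,u,v):
    f=200/np.tan(np.radians(float(c["vertical_fov"]))/2)
    d=np.array([(u-c["cx"])/f,-(v-c["cy"])/f,-1.0])
    M=c["world_to_cam"];R=M[:3,:3];t=M[:3,3]
    return -R.T@t, R.T@d
def onplane(c,u,v,z):
    o,d=ray(c,u,v); return o+d*(z-o[2])/d[2]
def proj(c,p):
    f=200/np.tan(np.radians(float(c["vertical_fov"]))/2)
    q=c["world_to_cam"][:3,:3]@np.array(p)+c["world_to_cam"][:3,3]
    return c["cx"]+f*q[0]/-q[2], c["cy"]-f*q[1]/-q[2]
def cloud(c):
    f=200/np.tan(np.radians(float(c["vertical_fov"]))/2)
    v,u=np.mgrid[0:400,0:640]; r=c["range_z"]
    P=np.stack([(u-c["cx"])/f*r,-(v-c["cy"])/f*r,-r],-1)
    M=c["world_to_cam"]
    W=(P-M[:3,3])@M[:3,:3]; W[r<=0]=np.nan
    return W
E
python3 - <<'E'
from h import *
for n in ["scene0","side0"]:
    c=load(n); W=cloud(c); im=c["img"].astype(int); hsv=cv2.cvtColor(c["img"],cv2.COLOR_RGB2HSV)
    m=(hsv[...,0]>=7)&(hsv[...,0]<=16)&(hsv[...,1]>180)&(hsv[...,2]>100)
    box={"scene0":(395,435,145,185),"side0":(245,282,143,178)}[n]
    mm=np.zeros_like(m); mm[box[2]:box[3],box[0]:box[1]]=1; m&=mm
    p=W[m]; print(n,m.sum(),np.nanpercentile(p,[2,50,98],axis=0).round(4).tolist())
    top=p[p[:,2]>0.058]; fl=p[(p[:,2]>.02)&(p[:,2]<.034)]
    print("top",len(top),top.mean(0),top.min(0),top.max(0),"fl",fl.mean(0),fl.min(0),fl.max(0))
    for nm,(x,y,w,h) in {"scene0":dict(plug=(390,140,50,50),stn=(160,160,90,80)),"side0":dict(plug=(240,140,50,50),stn=(245,270,100,90))}[n].items():
        k=min(800//w,600//h)
        cv2.imwrite(f"pics/{n}_{nm}.png",cv2.resize(c["img"][y:y+h,x:x+w,::-1],None,fx=k,fy=k,interpolation=cv2.INTER_NEAREST))
E
```

```text
scene0 503 [[0.4437, 0.2375, 0.0258], [0.4798, 0.2596, 0.03], [0.4993, 0.2914, 0.0658]]
top 96 [0.47532243 0.26239384 0.06384423] [0.45649968 0.25017207 0.0580542 ] [0.4860159  0.27671839 0.06737146] fl [0.47804264 0.26102842 0.02907201] [0.44127434 0.23418572 0.02535467] [0.50131449 0.2927679  0.03397264]
side0 162 [[0.4474, 0.2369, 0.0269], [0.4686, 0.2536, 0.0446], [0.4886, 0.2681, 0.0676]]
top 36 [0.46837829 0.25540792 0.0635229 ] [0.45432324 0.2487227  0.05817592] [0.48147651 0.27249648 0.06887469] fl [0.46721085 0.24841254 0.02979036] [0.44055026 0.23451041 0.02660042] [0.49503623 0.29073452 0.03359697]
```

View pics/scene0_plug.png

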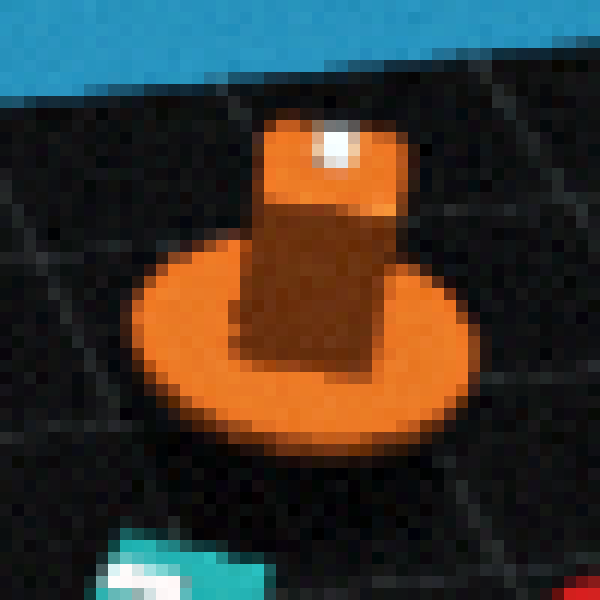

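View pics/side0_plug.png

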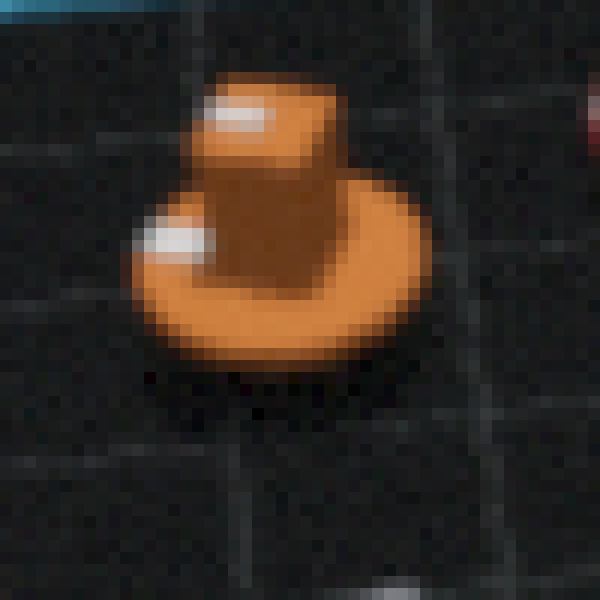

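View pics/scene0_stn.png

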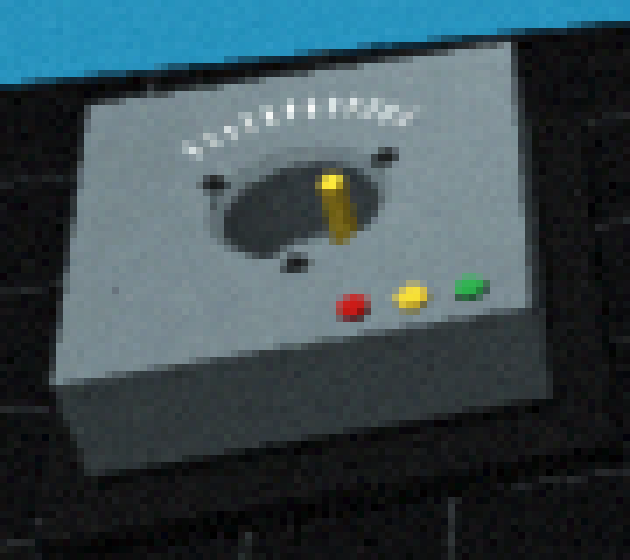

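View pics/side0_stn.png

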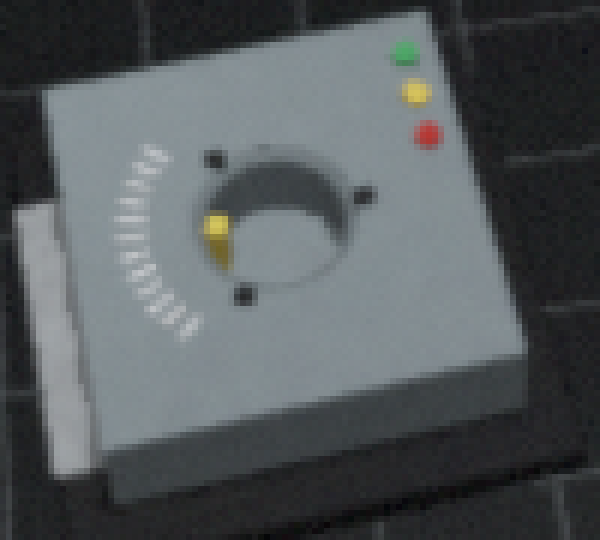

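```bash
cat > m1.py <<'E'
from h import *
def L(c,pts,o,k,z): return np.array([onplane(c,o[0]+x/k-.5,o[1]+y/k-.5,z) for x,y in pts])
a=load("scene0");b=load("side0")
for n,c,o,k,bu,key,mk,co in [("scene",a,(160,160),7,[(213,184),(385,157),(294,264)],(331,184),[(190,151),(408,117)],[(84,105),(513,42),(528,309),(52,385)]),
 ("side",b,(245,270),6,[(214,160),(364,195),(245,295)],(216,225),[(160,156),(192,329)],[(42,90),(428,12),(526,353),(102,452)])]:
    B=L(c,bu,o,k,.052); ctr=B.mean(0); K=L(c,[key],o,k,.042)[0]; C=L(c,co,o,k,.05); M=L(c,mk,o,k,.05)
    print(n,"buf ctr",ctr.round(4),"r",np.linalg.norm(B-ctr,axis=1).round(4),"corner ctr",C.mean(0).round(4),"sides",[round(np.linalg.norm(C[i]-C[i-1]),4) for i in range(4)])
    print(" buffer angles",np.degrees(np.arctan2(*(B-ctr)[:,1::-1].T)).round(1),"key ang",np.degrees(np.arctan2(*(K-ctr)[1::-1])).round(1),"r",np.linalg.norm((K-ctr)[:2]).round(4),"arc ends",np.degrees(np.arctan2(*(M-ctr)[:,1::-1].T)).round(1))
    for i in range(4):
        d=C[i]-C[i-1]; print("  edge",np.degrees(np.arctan2(d[1],d[0])).round(1))
for n,c,o,k,t in [("scene",a,(390,140),12,[(265,121),(407,128),(398,214),(255,204)]),("side",b,(240,140),12,[(220,76),(345,95),(312,172),(190,158)])]:
    C=L(c,t,o,k,.065); print(n,"plug top",C.mean(0).round(4))
    for i in range(4):
        d=C[i]-C[i-1]; print("  edge",np.degrees(np.arctan2(d[1],d[0])).round(1),np.linalg.norm(d).round(4))
# flange extents z .029
for n,c,o,k,t in [("scene",a,(390,140),12,[(132,325),(480,345)]),("side",b,(240,140),12,[(133,260),(433,240)])]:
    C=L(c,t,o,k,.028); print(n,"flange mid",C.mean(0).round(4),np.linalg.norm(C[0]-C[1]).round(4))
for n,p,z in [("scene",(335,145),.065),("side",(240,117),.065)]:
    pass
print("marks",L(a,[(335,145)],(390,140),12,.065).round(4),L(b,[(240,117),(175,242)],(240,140),12,.065).round(4),L(b,[(175,242)],(240,140),12,.029).round(4))
E
python3 m1.py
```

```text
scene buf ctr [ 0.492  -0.1701  0.052 ] r [0.0266 0.0271 0.0269] corner ctr [ 0.4896 -0.1708  0.05  ] sides [np.float64(0.12), np.float64(0.122), np.float64(0.1206), np.float64(0.1193)]
 buffer angles [-115.6  124.6    3.6] key ang 165.1 r 0.0193 arc ends [-132.5  142.9]
  edge -174.7
  edge 94.4
  edge 4.0
  edge -86.0
side buf ctr [ 0.4879 -0.1697  0.052 ] r [0.0268 0.027  0.0267] corner ctr [ 0.488  -0.1687  0.05  ] sides [np.float64(0.1211), np.float64(0.1215), np.float64(0.12), np.float64(0.1201)]
 buffer angles [ 125.6    5.1 -115. ] key ang 161.2 r 0.0183 arc ends [ 139.1 -131.2]
  edge 94.8
  edge 4.0
  edge -85.9
  edge -175.5
scene plug top [0.4704 0.2638 0.065 ]
  edge 157.5 0.0256
  edge 74.7 0.0242
  edge -23.4 0.0265
  edge -107.2 0.0238
side plug top [0.469  0.2662 0.065 ]
  edge 73.7 0.0274
  edge -23.9 0.0274
  edge -109.6 0.0258
  edge 159.5 0.0258
scene flange mid [0.4694 0.2651 0.028 ] 0.0607
side flange mid [0.4688 0.2713 0.028 ] 0.0631
marks [[0.4644 0.2666 0.065 ]] [[0.4638 0.2698 0.065 ]
 [0.4483 0.2315 0.065 ]] [[0.4465 0.2768 0.029 ]]
```

Run:
```python
from h import *
c=load("scene0"); W=cloud(c); hsv=cv2.cvtColor(c["img"],cv2.COLOR_RGB2HSV); H,S,V=cv2.split(hsv)
for n,m,b in [("turq",(H>80)&(H<96)&(S>150),(385,180,425,225)),("red",((H<5)|(H>175))&(S>150),(430,175,470,218)),("yel",(H>18)&(H<30)&(S>150),(400,225,460,290)),("cap",(S<80)&(V>60),(425,218,450,237)),("grey",(V>70),(325,155,362,190))]:
    z=np.zeros_like(m); z[b[1]:b[3],b[0]:b[2]]=1
    p=W[m&z]; print(n,len(p),np.nanpercentile(p,[2,50,98],axis=0).round(3).tolist())
print(np.nanmedian(W[150:160,350:380].reshape(-1,3),0))
```

```text
turq 791 [[0.501, 0.176, 0.001], [0.586, 0.199, 0.029], [0.604, 0.245, 0.066]]
red 835 [[0.516, 0.271, 0.001], [0.582, 0.292, 0.03], [0.599, 0.341, 0.066]]
yel 2030 [[0.704, 0.17, 0.002], [0.739, 0.187, 0.065], [0.75, 0.222, 0.099]]
cap 342 [[0.686, 0.186, 0.081], [0.724, 0.198, 0.12], [0.733, 0.222, 0.121]]
grey 342 [[0.457, 0.08, 0.027], [0.487, 0.105, 0.029], [0.508, 0.135, 0.066]]
[0.36641195 0.1802697  0.00130597]
```

```bash
python3 -m pendant '[{"tx":15,"ty":-15,"tz":3},{"tx":24,"ty":-23,"tz":4},{"tx":24,"ty":-23,"tz":4},{"tx":24,"ty":-23,"tz":4},{"tx":24,"ty":-23,"tz":4},{"tx":24,"ty":-23,"tz":4},{"tx":24,"ty":-23,"tz":4},{"tx":24,"ty":-23,"tz":4},{"tx":18,"ty":-18,"tz":4},{"tx":8,"ty":-6},{"rz":5},{"rz":5},{"rz":5},{"rz":5},{"jaw":60},{},{}]'
python3 - <<'E'
from cell import env
import cv2,numpy as np
print(env.get_obs()["tool_pos"],env.get_obs()["tool_rot"])
c=env.read_camera("wrist"); cv2.imwrite("pics/w1.png",c["img"][:,:,::-1]); np.savez("w1.npz",**c)
E
```

```text
[ 6.49603743e-01 -5.30736666e-05  2.35725504e-01] [-1.79916573e+02  2.95689314e-03  9.00003979e+01]invalid input at $[0]: expected keys rx, ry, rz, tx, ty, tz, jaw
```

View pics/w1.png

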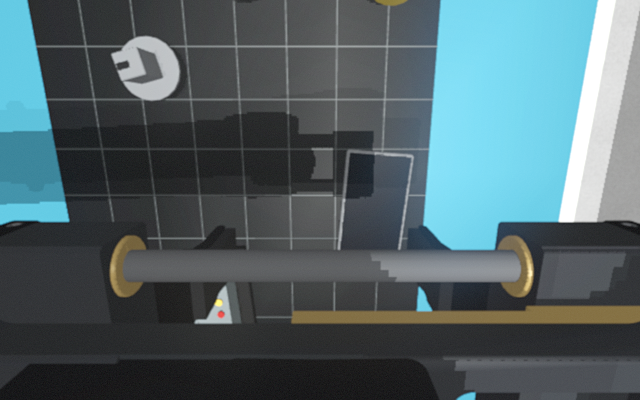

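The call was refused because every row needs all seven keys, so the view is unchanged: spare plug at about (150,68). I'm resending it with full rows.

```bash
python3 -m pendant '[{"rx":0,"ry":0,"rz":0,"tx":15,"ty":-15,"tz":3,"jaw":60},{"rx":0,"ry":0,"rz":0,"tx":24,"ty":-23,"tz":4,"jaw":60},{"rx":0,"ry":0,"rz":0,"tx":24,"ty":-23,"tz":4,"jaw":60},{"rx":0,"ry":0,"rz":0,"tx":24,"ty":-23,"tz":4,"jaw":60},{"rx":0,"ry":0,"rz":0,"tx":24,"ty":-23,"tz":4,"jaw":60},{"rx":0,"ry":0,"rz":0,"tx":24,"ty":-23,"tz":4,"jaw":60},{"rx":0,"ry":0,"rz":0,"tx":24,"ty":-23,"tz":4,"jaw":60},{"rx":0,"ry":0,"rz":0,"tx":24,"ty":-23,"tz":4,"jaw":60},{"rx":0,"ry":0,"rz":0,"tx":18,"ty":-18,"tz":4,"jaw":60},{"rx":0,"ry":0,"rz":0,"tx":8,"ty":-6,"tz":0,"jaw":60},{"rx":0,"ry":0,"rz":5,"tx":0,"ty":0,"tz":0,"jaw":60},{"rx":0,"ry":0,"rz":5,"tx":0,"ty":0,"tz":0,"jaw":60},{"rx":0,"ry":0,"rz":5,"tx":0,"ty":0,"tz":0,"jaw":60},{"rx":0,"ry":0,"rz":5,"tx":0,"ty":0,"tz":0,"jaw":60},{"rx":0,"ry":0,"rz":0,"tx":0,"ty":0,"tz":0,"jaw":60},{"rx":0,"ry":0,"rz":0,"tx":0,"ty":0,"tz":0,"jaw":60}]'
cat > snap.py <<'E'
import sys
from cell import env
import cv2,numpy as np
tag=sys.argv[2]
for n in sys.argv[1].split(","):
    c=env.read_camera(n); cv2.imwrite(f"pics/{n}{tag}.png",c["img"][:,:,::-1]); np.savez(f"{n}{tag}.npz",**c)
o=env.get_obs()
print(o["time_s"],o["tool_pos"].round(4),o["tool_rot"].round(2),"F",o["force"].round(2),"w",round(o["grip_width"],4))
E
python3 snap.py wrist 1
```

```text
time_s: 1.53
tool_pos: [0.4506, 0.2084, 0.2016]
tool_rot: [180.0, 0.0, 70.1]
force: [0.5, 0.6, -1.4]
grip_width: 0.0598
1.5833 [0.4504 0.2086 0.2016] [179.99   0.    70.1 ] F [-0.44 -0.53  0.28] w 0.0599
```

View pics/wrist1.png

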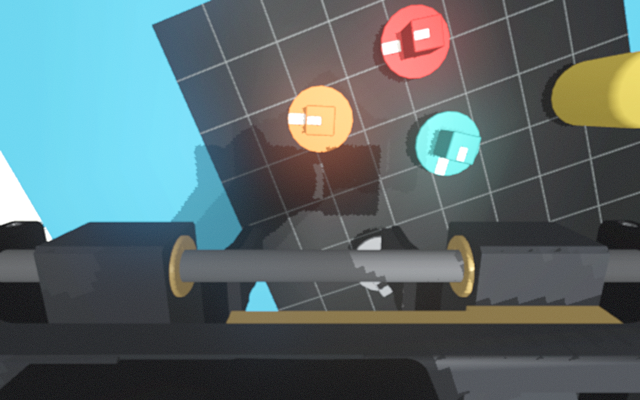

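Run:
```python
from h import *
c=load("wrist1"); hsv=cv2.cvtColor(c["img"],cv2.COLOR_RGB2HSV); H,S,V=cv2.split(hsv)
x,y,w,h=280,78,80,80
cv2.imwrite("pics/w1c.png",cv2.resize(c["img"][y:y+h,x:x+w,::-1],None,fx=7,fy=7,interpolation=cv2.INTER_NEAREST))
m=((V>130)&~((H>85)&(H<115)&(S>100))).astype(np.uint8); z=np.zeros_like(m); z[y:y+h,x:x+w]=m[y:y+h,x:x+w]
n,l,s,ce=cv2.connectedComponentsWithStats(z); i=1+s[1:,4].argmax(); mm=(l==i).astype(np.uint8)
mm=cv2.morphologyEx(mm,cv2.MORPH_OPEN,np.ones((5,5)))
ct=max(cv2.findContours(mm,0,1)[0],key=cv2.contourArea); e=cv2.fitEllipse(ct); print(e)
print("flange",onplane(c,*e[0],.029), "diam m", [d*( c['range_z'][int(e[0][1])+20,int(e[0][0])])/(200/np.tan(np.radians(float(c["vertical_fov"]))/2)) for d in e[1]])
print(np.nanmedian(cloud(c)[e[0][1].__int__()-2:e[0][1].__int__()+3,int(e[0][0])-2:int(e[0][0])+3].reshape(-1,3),0))
```

```text
((323.0965576171875, 116.5121078491211), (66.83451843261719, 77.61915588378906), 53.19981002807617)
flange [0.47311593 0.26585519 0.029     ] diam m [np.float64(0.06200249129261265), np.float64(0.07200741449274842)]
[0.47316039 0.26679612 0.06619314]
```

View pics/w1c.png

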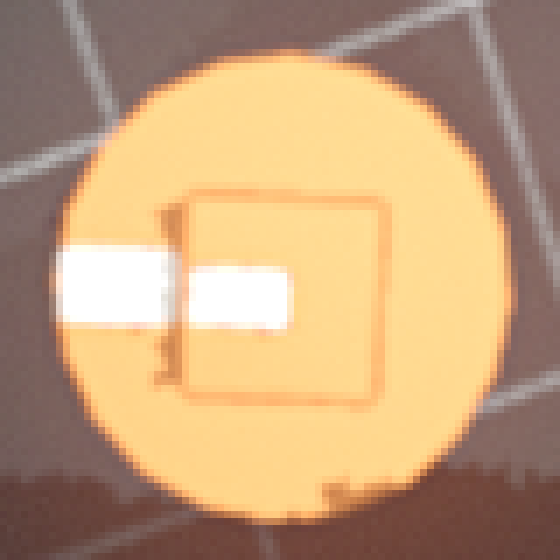

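Run:
```python
from h import *
c=load("wrist1")
print(onplane(c,320.1,118.4,.027),onplane(c,319.9,120.1,.065))
T=np.array([onplane(c,280+a/7-.5,78+b/7-.5,.065) for a,b in [(185,190),(387,198),(378,406),(182,397)]])
for i in range(4):
    d=T[i]-T[i-1]; print(np.degrees(np.arctan2(d[1],d[0])).round(1),np.linalg.norm(d))
a=onplane(c,280+60/7,78+285/7,.029); b=onplane(c,280+178/7,78+290/7,.029); print(np.degrees(np.arctan2(*(a-b)[1::-1])))
G=onplane(c,319.9,120.1,.065); p=np.array([.4504,.2086]); d=G[:2]-p; t=np.radians(70.1)
print("tool x,y:",d@[np.cos(t),np.sin(t)],d@[np.sin(t),-np.cos(t)])
```

```text
[0.46992153 0.26516804 0.027     ] [0.46965811 0.26458304 0.065     ]
68.6 0.02366014952867012
-22.1 0.023455100370972006
-111.9 0.023822182423959795
157.5 0.023243998707469234
157.73666919584227
tool x,y: 0.05919525288977104 -0.0009473114818370539
```

```bash
python3 -m pendant '[{"rx":0,"ry":0,"rz":0,"tx":20,"ty":0,"tz":10,"jaw":60},{"rx":0,"ry":0,"rz":0,"tx":20,"ty":0,"tz":20,"jaw":60},{"rx":0,"ry":0,"rz":0,"tx":19,"ty":-1,"tz":20,"jaw":60},{"rx":0,"ry":0,"rz":2,"tx":0,"ty":0,"tz":25,"jaw":60},{"rx":0,"ry":0,"rz":0,"tx":0,"ty":0,"tz":25,"jaw":60},{"rx":0,"ry":0,"rz":0,"tx":0,"ty":0,"tz":20,"jaw":60},{"rx":0,"ry":0,"rz":0,"tx":0,"ty":0,"tz":15,"jaw":60},{"rx":0,"ry":0,"rz":0,"tx":0,"ty":0,"tz":12,"jaw":60},{"rx":0,"ry":0,"rz":0,"tx":0,"ty":0,"tz":8.5,"jaw":60},{"rx":0,"ry":0,"rz":0,"tx":0,"ty":0,"tz":0,"jaw":60},{"rx":0,"ry":0,"rz":0,"tx":0,"ty":0,"tz":0,"jaw":60}]'; python3 snap.py wrist,scene,side 2
```

```text
time_s: 2.5
tool_pos: [0.4695, 0.2648, 0.0462]
tool_rot: [180.0, -0.0, 68.0]
force: [0.4, -0.2, 0.7]
grip_width: 0.0601
2.65 [0.4701 0.2652 0.0473] [ 1.7991e+02 -1.0000e-01  6.8010e+01] F [-0.58  0.33  0.29] w 0.0602
```

View pics/side2.png

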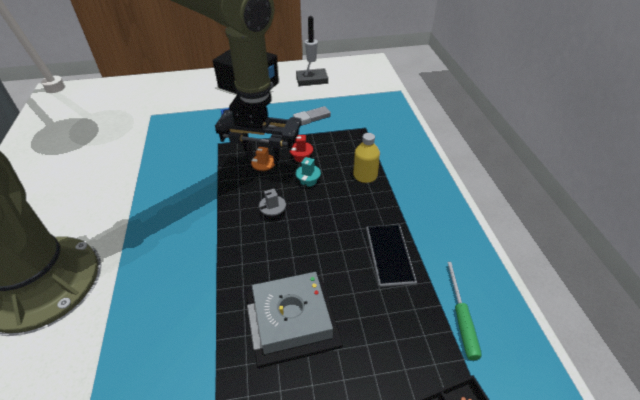

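View pics/scene2.png

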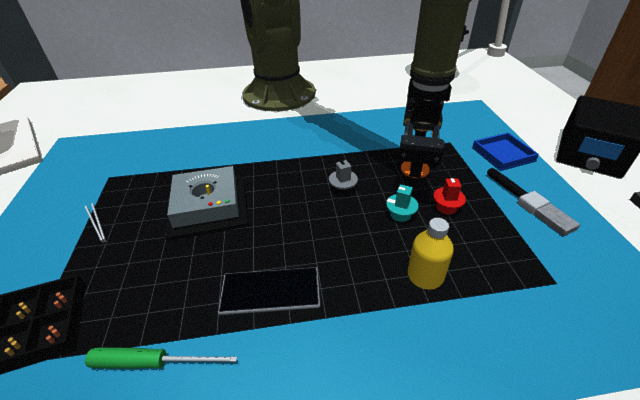

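The side view shows the open jaws either side of the orange grip at about (263,150). The scene view shows the hand over the plug at (415,165), with nothing disturbed. Next I close the jaws and lift.

```bash
python3 -m pendant '[{"rx":0,"ry":0,"rz":0,"tx":0,"ty":0,"tz":0,"jaw":40},{"rx":0,"ry":0,"rz":0,"tx":0,"ty":0,"tz":0,"jaw":30},{"rx":0,"ry":0,"rz":0,"tx":0,"ty":0,"tz":0,"jaw":20},{"rx":0,"ry":0,"rz":0,"tx":0,"ty":0,"tz":0,"jaw":15},{"rx":0,"ry":0,"rz":0,"tx":0,"ty":0,"tz":0,"jaw":10},{"rx":0,"ry":0,"rz":0,"tx":0,"ty":0,"tz":0,"jaw":10},{"rx":0,"ry":0,"rz":0,"tx":0,"ty":0,"tz":0,"jaw":10},{"rx":0,"ry":0,"rz":0,"tx":0,"ty":0,"tz":0,"jaw":10},{"rx":0,"ry":0,"rz":0,"tx":0,"ty":0,"tz":0,"jaw":10}]' 35; python3 snap.py wrist 3
```

```text
time_s: 3.4
tool_pos: [0.4693, 0.2647, 0.046]
tool_rot: [180.0, 0.0, 68.0]
force: [0.3, -0.3, -1.1]
grip_width: 0.0236
3.45 [0.4693 0.2648 0.0461] [179.99  -0.    68.  ] F [ 0.31 -0.54  0.64] w 0.0239
```

View pics/wrist3.png

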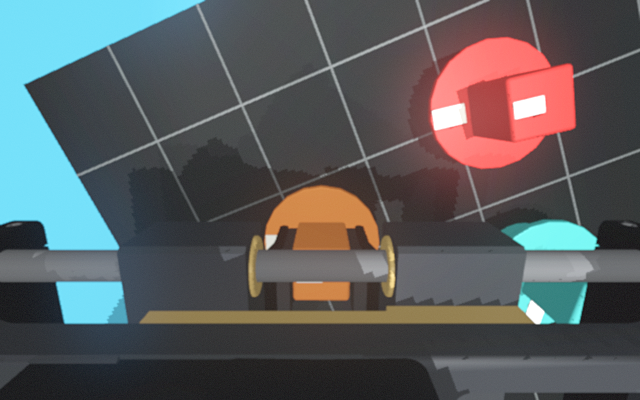

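Gripped: 23.9 mm opening, flange in view at (321,230). Next I lift and carry the plug to a viewing pose short of the station.

```bash
python3 -m pendant '[{"rx":0,"ry":0,"rz":0,"tx":0,"ty":0,"tz":-5,"jaw":10},{"rx":0,"ry":0,"rz":0,"tx":0,"ty":0,"tz":-10,"jaw":10},{"rx":0,"ry":0,"rz":0,"tx":0,"ty":0,"tz":-20,"jaw":10},{"rx":0,"ry":0,"rz":0,"tx":0,"ty":0,"tz":-25,"jaw":10},{"rx":0,"ry":0,"rz":0,"tx":0,"ty":0,"tz":-25,"jaw":10},{"rx":0,"ry":0,"rz":0,"tx":0,"ty":0,"tz":-25,"jaw":10},{"rx":0,"ry":0,"rz":0,"tx":0,"ty":0,"tz":-25,"jaw":10},{"rx":0,"ry":0,"rz":0,"tx":0,"ty":0,"tz":-15,"jaw":10},{"rx":0,"ry":0,"rz":0,"tx":0,"ty":0,"tz":-5,"jaw":10}]'; python3 -m pendant '[{"rx":0,"ry":0,"rz":0,"tx":-10,"ty":4,"tz":0,"jaw":10},{"rx":0,"ry":0,"rz":0,"tx":-20,"ty":8,"tz":0,"jaw":10},{"rx":0,"ry":0,"rz":0,"tx":-27,"ty":11,"tz":0,"jaw":10},{"rx":0,"ry":0,"rz":0,"tx":-27,"ty":11,"tz":0,"jaw":10},{"rx":0,"ry":0,"rz":0,"tx":-27,"ty":11,"tz":0,"jaw":10},{"rx":0,"ry":0,"rz":0,"tx":-27,"ty":11,"tz":0,"jaw":10},{"rx":0,"ry":0,"rz":0,"tx":-27,"ty":11,"tz":0,"jaw":10},{"rx":0,"ry":0,"rz":0,"tx":-27,"ty":11,"tz":0,"jaw":10},{"rx":0,"ry":0,"rz":0,"tx":-27,"ty":11,"tz":0,"jaw":10},{"rx":0,"ry":0,"rz":0,"tx":-27,"ty":11,"tz":0,"jaw":10},{"rx":0,"ry":0,"rz":0,"tx":-27,"ty":11,"tz":0,"jaw":10},{"rx":0,"ry":0,"rz":0,"tx":-27,"ty":11,"tz":0,"jaw":10},{"rx":0,"ry":0,"rz":0,"tx":-27,"ty":11,"tz":0,"jaw":10},{"rx":0,"ry":0,"rz":0,"tx":-27,"ty":11,"tz":0,"jaw":10},{"rx":0,"ry":0,"rz":0,"tx":-27,"ty":11,"tz":0,"jaw":10},{"rx":0,"ry":0,"rz":0,"tx":-27,"ty":11,"tz":0,"jaw":10},{"rx":0,"ry":0,"rz":0,"tx":-27,"ty":11,"tz":0,"jaw":10},{"rx":0,"ry":0,"rz":0,"tx":-20,"ty":10,"tz":0,"jaw":10},{"rx":0,"ry":0,"rz":-5,"tx":0,"ty":0,"tz":0,"jaw":10},{"rx":0,"ry":0,"rz":0,"tx":0,"ty":0,"tz":0,"jaw":10}]'; python3 -m pendant '[{"rx":0,"ry":0,"rz":0,"tx":0,"ty":0,"tz":0,"jaw":10},{"rx":0,"ry":0,"rz":0,"tx":0,"ty":0,"tz":0,"jaw":10}]'; python3 snap.py wrist,side 4
```

```text
time_s: 4.2
tool_pos: [0.4706, 0.2658, 0.2052]
tool_rot: [179.8, -0.3, 68.0]
force: [0.7, -0.2, -1.3]
grip_width: 0.0239
time_s: 5.87
tool_pos: [0.4701, -0.2291, 0.1993]
tool_rot: [-179.8, 0.0, 72.9]
force: [-0.1, 1.2, -1.8]
grip_width: 0.024
time_s: 6.03
tool_pos: [0.4716, -0.2262, 0.2002]
tool_rot: [-179.9, -0.0, 73.0]
force: [-0.2, 0.5, -0.7]
grip_width: 0.0239
6.1333 [ 0.4721 -0.2261  0.2007] [-1.7996e+02 -2.0000e-02  7.3030e+01] F [-0.06 -0.01 -1.49] w 0.0237
```

View pics/wrist4.png

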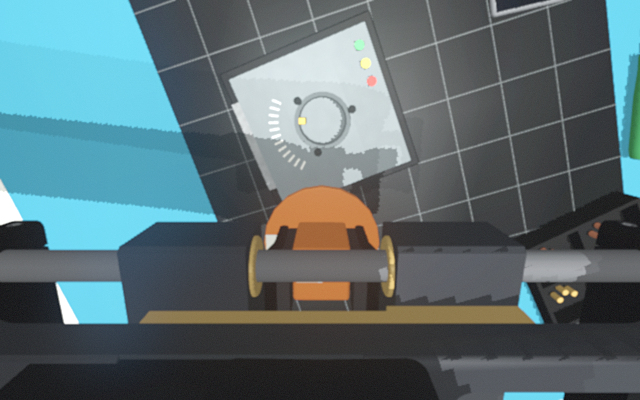

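View pics/side4.png

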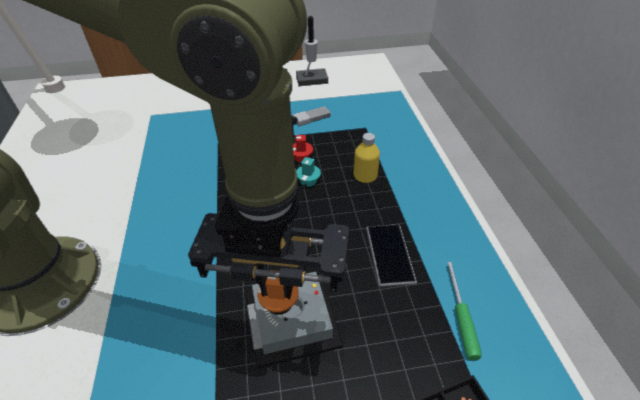

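Run:
```python
from h import *
c=load("wrist4"); x,y,w,h=265,80,100,80
cv2.imwrite("pics/w4c.png",cv2.resize(c["img"][y:y+h,x:x+w,::-1],None,fx=7,fy=7,interpolation=cv2.INTER_NEAREST))
g=cv2.cvtColor(c["img"],cv2.COLOR_RGB2GRAY); m=(g<75).astype(np.uint8); n,l,s,ce=cv2.connectedComponentsWithStats(m[y:y+h,x:x+w])
for i in range(1,n):
    if 8<s[i,4]<120: print(s[i],ce[i]+[x,y])
H,S,V=cv2.split(cv2.cvtColor(c["img"],cv2.COLOR_RGB2HSV)); m=((H>15)&(H<35)&(S>90)).astype(np.uint8); n,l,s,ce=cv2.connectedComponentsWithStats(m[y:y+h,x:x+w])
for i in range(1,n):
    if s[i,4]>8: print("yel",s[i],ce[i]+[x,y])
```

```text
yel [34 38  7  6 14] [303.21428571 119.64285714]
```

View pics/w4c.png

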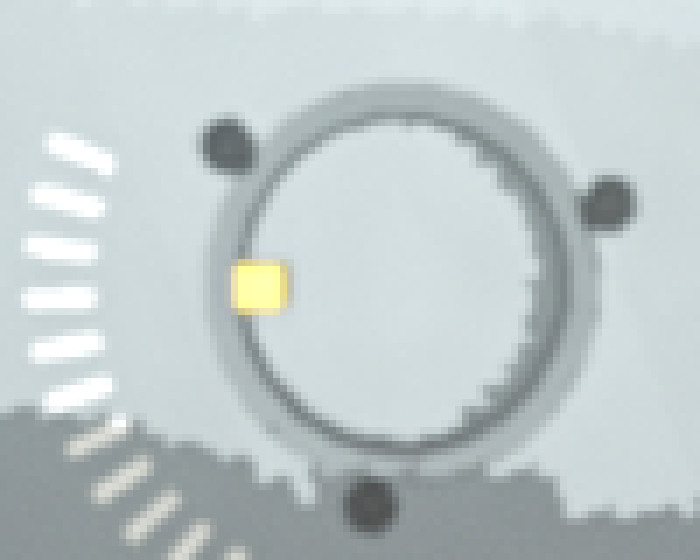

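Run:
```python
from h import *
c=load("wrist4")
P=lambda a,b,z: onplane(c,265+a/7-.5,80+b/7-.5,z)
B=np.array([P(228,146,.052),P(608,204,.052),P(370,505,.052)]); C=B.mean(0); K=P(260,287,.042)
print(B,C,np.linalg.norm(B-C,axis=1)); ch=P(405,285,.05);print("chamfer ctr",ch)
print("key",K,np.linalg.norm((K-C)[:2]),np.degrees(np.arctan2(*(K-C)[1::-1])))
M=np.linalg.inv(c["world_to_cam"]); print("cam",M[:3,3],"cam xaxis ang",np.degrees(np.arctan2(M[1,0],M[0,0])))
c1=load("wrist1");M1=np.linalg.inv(c1["world_to_cam"])
def toolxy(d,yaw):
    t=np.radians(yaw); return d@[np.cos(t),np.sin(t)],d@[np.sin(t),-np.cos(t)]
print("cam-tcp tool 1",toolxy(M1[:2,3]-[.4504,.2086],70.1),"4",toolxy(M[:2,3]-[.4719,-.2262],73.0))
print("socket from TCP, tool x,y",toolxy(C[:2]-[.4719,-.2262],73.0), toolxy(ch[:2]-[.4719,-.2262],73.0))
W=cloud(c); print("block top z",np.nanmedian(W[125:135,275:290,2]), "at",W[100,340])
```

```text
[[ 0.47383619 -0.14806468  0.052     ]
 [ 0.51572577 -0.16795293  0.052     ]
 [ 0.47744878 -0.19423923  0.052     ]] [ 0.48900358 -0.17008561  0.052     ] [0.02673895 0.02680716 0.02677519]
chamfer ctr [ 0.48943141 -0.16995326  0.05      ]
key [ 0.47182219 -0.1650163   0.042     ] 0.017913632642389994 163.5614988480374
cam [ 0.49109725 -0.16314861  0.34931403] cam xaxis ang -17.02080215759553
cam-tcp tool 1 (np.float64(0.06596403653016157), np.float64(9.473927890172751e-05)) 4 (np.float64(0.06590907814477778), np.float64(-7.602087609590442e-05))
socket from TCP, tool x,y (np.float64(0.05866306048733807), np.float64(-5.002028143582067e-05)) (np.float64(0.05891471254564449), np.float64(0.0003204190910042843))
block top z 0.05107882010470722 at [ 0.50858931 -0.15834989  0.05043279]
```

```bash
python3 -m pendant '[{"rx":0,"ry":0,"rz":0,"tx":10,"ty":0,"tz":0,"jaw":10},{"rx":0,"ry":0,"rz":0,"tx":18,"ty":0,"tz":5,"jaw":10},{"rx":0,"ry":0,"rz":0,"tx":18,"ty":0,"tz":15,"jaw":10},{"rx":0,"ry":0,"rz":0,"tx":10,"ty":0,"tz":20,"jaw":10},{"rx":0,"ry":0,"rz":0,"tx":2.5,"ty":0,"tz":20,"jaw":10},{"rx":0,"ry":0,"rz":0,"tx":0,"ty":0,"tz":18,"jaw":10},{"rx":0,"ry":0,"rz":0,"tx":0,"ty":0,"tz":12,"jaw":10},{"rx":0,"ry":0,"rz":0,"tx":0,"ty":0,"tz":5,"jaw":10},{"rx":0,"ry":0,"rz":0,"tx":0,"ty":0,"tz":0,"jaw":10},{"rx":0,"ry":0,"rz":0,"tx":0,"ty":0,"tz":0,"jaw":10},{"rx":0,"ry":0,"rz":0,"tx":0,"ty":0,"tz":0,"jaw":10}]'; python3 snap.py side,scene 5
python3 - <<'E'
import cv2
a=cv2.imread("pics/side5.png")[230:370,220:360]; b=cv2.imread("pics/scene5.png")[110:250,140:280]
cv2.imwrite("pics/c5.png",cv2.resize(cv2.hconcat([a,b]),None,fx=2.8,fy=2.8,interpolation=cv2.INTER_CUBIC))
E
```

```text
time_s: 7.05
tool_pos: [0.4902, -0.1715, 0.1073]
tool_rot: [179.9, -0.0, 73.0]
force: [-0.2, 0.5, -1.0]
grip_width: 0.0237
7.15 [ 0.4901 -0.1716  0.1072] [ 1.7987e+02 -1.0000e-02  7.2980e+01] F [ 0.43 -0.56 -0.38] w 0.0234
```

View pics/c5.png

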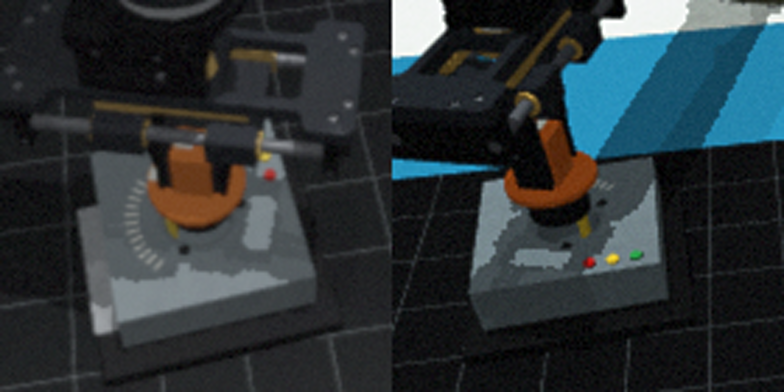

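Both views show the plug over the socket, barrel at about (185,225) and (560,205) in the crop, with the key just visible beside it. I'll let the arm settle and check the offset.

```bash
python3 -m pendant '[{"rx":0,"ry":0,"rz":0,"tx":0,"ty":0,"tz":0,"jaw":10},{"rx":0,"ry":0,"rz":0,"tx":0,"ty":0,"tz":0,"jaw":10},{"rx":0,"ry":0,"rz":0,"tx":0,"ty":0,"tz":0,"jaw":10},{"rx":0,"ry":0,"rz":0,"tx":0,"ty":0,"tz":0,"jaw":10}]'
python3 - <<'E'
from cell import env
import numpy as np
o=env.get_obs(); print(o["tool_pos"],o["tool_rot"],o["force"]); d=np.array([.4890,-.1702])-o["tool_pos"][:2]; t=np.radians(73); print(d@[np.cos(t),np.sin(t)],d@[np.sin(t),-np.cos(t)])
E
```

```text
time_s: 7.48
tool_pos: [0.4894, -0.1713, 0.1062]
tool_rot: [180.0, -0.0, 73.0]
force: [-0.3, -0.5, -1.4]
grip_width: 0.0236
[ 0.48935475 -0.17125969  0.10622116] [ 1.79982835e+02 -6.62783608e-04  7.29981389e+01] [-0.28888614 -0.51546926 -1.43036126]
0.0009096668641218273 -0.0006490686294103263
```

```bash
python3 -m pendant '[{"rx":0,"ry":0,"rz":0,"tx":0.8,"ty":-0.4,"tz":2,"jaw":10},{"rx":0,"ry":0,"rz":0,"tx":0,"ty":0,"tz":3,"jaw":10},{"rx":0,"ry":0,"rz":0,"tx":0,"ty":0,"tz":2,"jaw":10},{"rx":0,"ry":0,"rz":0,"tx":0,"ty":0,"tz":0,"jaw":10},{"rx":0,"ry":0,"rz":0,"tx":0,"ty":0,"tz":0,"jaw":10},{"rx":0,"ry":0,"rz":0,"tx":0,"ty":0,"tz":0,"jaw":10}]'; python3 -m pendant '[{"rx":0,"ry":0,"rz":0,"tx":0,"ty":0,"tz":1,"jaw":10},{"rx":0,"ry":0,"rz":0,"tx":0,"ty":0,"tz":1,"jaw":10},{"rx":0,"ry":0,"rz":0,"tx":0,"ty":0,"tz":1,"jaw":10},{"rx":0,"ry":0,"rz":0,"tx":0,"ty":0,"tz":1,"jaw":10},{"rx":0,"ry":0,"rz":0,"tx":0,"ty":0,"tz":0,"jaw":10}]'; python3 snap.py side,scene 6
```

```text
time_s: 7.98
tool_pos: [0.4891, -0.1704, 0.099]
tool_rot: [-180.0, 0.0, 73.0]
force: [0.5, 0.1, -1.1]
grip_width: 0.0237
time_s: 8.4
tool_pos: [0.489, -0.1703, 0.0948]
tool_rot: [-180.0, 0.0, 73.0]
force: [0.4, -0.0, -1.4]
grip_width: 0.0237
8.5 [ 0.4891 -0.1703  0.095 ] [-180.    0.   73.] F [-0.24 -0.32 -0.04] w 0.0239
```

```bash
python3 -m pendant '[{"rx":0,"ry":0,"rz":0,"tx":0,"ty":0,"tz":1,"jaw":10},{"rx":0,"ry":0,"rz":0,"tx":0,"ty":0,"tz":1,"jaw":10},{"rx":0,"ry":0,"rz":0,"tx":0,"ty":0,"tz":1,"jaw":10},{"rx":0,"ry":0,"rz":0,"tx":0,"ty":0,"tz":0,"jaw":10}]';  python3 -m pendant '[{"rx":0,"ry":0,"rz":0,"tx":0,"ty":0,"tz":1,"jaw":10},{"rx":0,"ry":0,"rz":0,"tx":0,"ty":0,"tz":1,"jaw":10},{"rx":0,"ry":0,"rz":0,"tx":0,"ty":0,"tz":1,"jaw":10},{"rx":0,"ry":0,"rz":0,"tx":0,"ty":0,"tz":0,"jaw":10}]'
```

```text
time_s: 8.83
tool_pos: [0.489, -0.1703, 0.0918]
tool_rot: [-180.0, 0.0, 73.0]
force: [0.3, 0.4, -1.5]
grip_width: 0.0236
time_s: 9.17
tool_pos: [0.489, -0.1703, 0.0888]
tool_rot: [-180.0, 0.0, 73.0]
force: [-0.6, -0.2, -1.6]
grip_width: 0.0235
```

```bash
python3 -m pendant '[{"rx":0,"ry":0,"rz":0,"tx":0,"ty":0,"tz":1,"jaw":10},{"rx":0,"ry":0,"rz":0,"tx":0,"ty":0,"tz":1,"jaw":10},{"rx":0,"ry":0,"rz":0,"tx":0,"ty":0,"tz":1,"jaw":10},{"rx":0,"ry":0,"rz":0,"tx":0,"ty":0,"tz":0,"jaw":10}]';  python3 snap.py scene,side 7
```

```text
time_s: 9.5
tool_pos: [0.489, -0.1703, 0.0858]
tool_rot: [-180.0, 0.0, 73.0]
force: [-0.5, 0.4, -1.3]
grip_width: 0.0238
9.6 [ 0.4891 -0.1703  0.086 ] [-180.    0.   73.] F [ 0.46  0.22 -0.86] w 0.0237
```

No contact force 2 mm past the key top, so the notch is over the key. I keep going down gently.

```bash
python3 -m pendant '[{"rx":0,"ry":0,"rz":0,"tx":0,"ty":0,"tz":1,"jaw":10},{"rx":0,"ry":0,"rz":0,"tx":0,"ty":0,"tz":1,"jaw":10},{"rx":0,"ry":0,"rz":0,"tx":0,"ty":0,"tz":1,"jaw":10},{"rx":0,"ry":0,"rz":0,"tx":0,"ty":0,"tz":0,"jaw":10}]'; python3 -m pendant '[{"rx":0,"ry":0,"rz":0,"tx":0,"ty":0,"tz":1,"jaw":10},{"rx":0,"ry":0,"rz":0,"tx":0,"ty":0,"tz":1,"jaw":10},{"rx":0,"ry":0,"rz":0,"tx":0,"ty":0,"tz":1,"jaw":10},{"rx":0,"ry":0,"rz":0,"tx":0,"ty":0,"tz":0,"jaw":10}]'; python3 -m pendant '[{"rx":0,"ry":0,"rz":0,"tx":0,"ty":0,"tz":1,"jaw":10},{"rx":0,"ry":0,"rz":0,"tx":0,"ty":0,"tz":1,"jaw":10},{"rx":0,"ry":0,"rz":0,"tx":0,"ty":0,"tz":1,"jaw":10},{"rx":0,"ry":0,"rz":0,"tx":0,"ty":0,"tz":0,"jaw":10}]'
```

```text
time_s: 9.93
tool_pos: [0.489, -0.1703, 0.0828]
tool_rot: [-180.0, 0.0, 73.0]
force: [0.3, -0.5, -2.0]
grip_width: 0.0236
time_s: 10.27
tool_pos: [0.489, -0.1703, 0.0798]
tool_rot: [-180.0, 0.0, 73.0]
force: [0.0, -0.1, -0.2]
grip_width: 0.0238
time_s: 10.6
tool_pos: [0.489, -0.1703, 0.0768]
tool_rot: [-180.0, 0.0, 73.0]
force: [-0.5, 0.4, -1.1]
grip_width: 0.0242
```

Home should be at TCP z of about 0.074. I go on in small steps until I feel contact.

```bash
python3 -m pendant '[{"rx":0,"ry":0,"rz":0,"tx":0,"ty":0,"tz":1,"jaw":10},{"rx":0,"ry":0,"rz":0,"tx":0,"ty":0,"tz":1,"jaw":10},{"rx":0,"ry":0,"rz":0,"tx":0,"ty":0,"tz":0,"jaw":10}]'; python3 -m pendant '[{"rx":0,"ry":0,"rz":0,"tx":0,"ty":0,"tz":1,"jaw":10},{"rx":0,"ry":0,"rz":0,"tx":0,"ty":0,"tz":0,"jaw":10}]'; python3 -m pendant '[{"rx":0,"ry":0,"rz":0,"tx":0,"ty":0,"tz":1,"jaw":10},{"rx":0,"ry":0,"rz":0,"tx":0,"ty":0,"tz":0,"jaw":10}]'
```

```text
time_s: 10.85
tool_pos: [0.489, -0.1703, 0.0749]
tool_rot: [-180.0, 0.0, 73.0]
force: [0.3, -0.6, -1.7]
grip_width: 0.0237
time_s: 11.02
tool_pos: [0.4892, -0.1703, 0.074]
tool_rot: [180.0, 0.0, 73.0]
force: [0.1, -0.3, -1.4]
grip_width: 0.0238
time_s: 11.18
tool_pos: [0.4893, -0.1704, 0.0734]
tool_rot: [180.0, 0.0, 73.0]
force: [-1.4, -0.2, 2.2]
grip_width: 0.0236
```

```bash
python3 -m pendant '[{"rx":0,"ry":0,"rz":0,"tx":0,"ty":0,"tz":1,"jaw":10},{"rx":0,"ry":0,"rz":0,"tx":0,"ty":0,"tz":0,"jaw":10},{"rx":0,"ry":0,"rz":0,"tx":0,"ty":0,"tz":0,"jaw":10}]'; python3 snap.py scene,side 8
python3 - <<'E'
import cv2
a=cv2.imread("pics/side8.png")[230:370,220:360]; b=cv2.imread("pics/scene8.png")[110:250,140:280]
cv2.imwrite("pics/c8.png",cv2.resize(cv2.hconcat([a,b]),None,fx=2.8,fy=2.8,interpolation=cv2.INTER_CUBIC))
E
```

```text
time_s: 11.43
tool_pos: [0.4893, -0.1704, 0.0725]
tool_rot: [180.0, -0.0, 73.0]
force: [-2.5, 0.8, 4.2]
grip_width: 0.0233
11.5333 [ 0.4893 -0.1704  0.0724] [179.97  -0.    73.  ] F [-2.07  0.66  4.78] w 0.0239
```

View pics/c8.png

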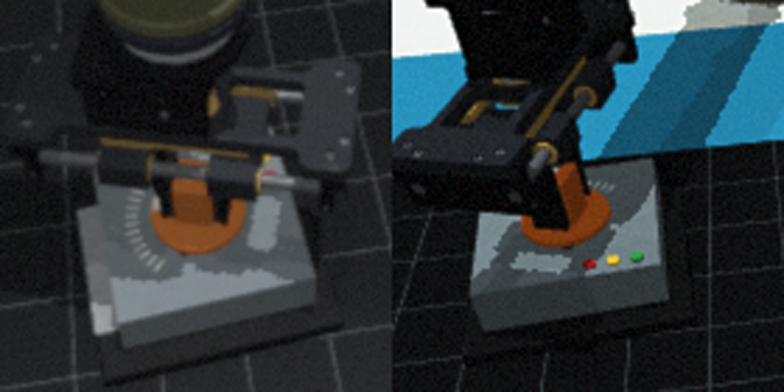

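The flange lies on the block in both views, at crop (195,215) and (565,215), with about 6 N pressing. I let go, back straight up, and look.

```bash
python3 -m pendant '[{"rx":0,"ry":0,"rz":0,"tx":0,"ty":0,"tz":0,"jaw":26},{"rx":0,"ry":0,"rz":0,"tx":0,"ty":0,"tz":0,"jaw":32},{"rx":0,"ry":0,"rz":0,"tx":0,"ty":0,"tz":0,"jaw":40},{"rx":0,"ry":0,"rz":0,"tx":0,"ty":0,"tz":0,"jaw":50},{"rx":0,"ry":0,"rz":0,"tx":0,"ty":0,"tz":0,"jaw":50},{"rx":0,"ry":0,"rz":0,"tx":0,"ty":0,"tz":0,"jaw":50},{"rx":0,"ry":0,"rz":0,"tx":0,"ty":0,"tz":-3,"jaw":50},{"rx":0,"ry":0,"rz":0,"tx":0,"ty":0,"tz":-10,"jaw":50},{"rx":0,"ry":0,"rz":0,"tx":0,"ty":0,"tz":-20,"jaw":50},{"rx":0,"ry":0,"rz":0,"tx":0,"ty":0,"tz":-25,"jaw":50},{"rx":0,"ry":0,"rz":0,"tx":0,"ty":0,"tz":-25,"jaw":50},{"rx":0,"ry":0,"rz":0,"tx":0,"ty":0,"tz":-25,"jaw":50},{"rx":0,"ry":0,"rz":0,"tx":-15,"ty":0,"tz":-20,"jaw":50},{"rx":0,"ry":0,"rz":0,"tx":-25,"ty":0,"tz":0,"jaw":50},{"rx":0,"ry":0,"rz":0,"tx":-20,"ty":0,"tz":0,"jaw":50},{"rx":0,"ry":0,"rz":0,"tx":0,"ty":0,"tz":0,"jaw":50},{"rx":0,"ry":0,"rz":0,"tx":0,"ty":0,"tz":0,"jaw":50},{"rx":0,"ry":0,"rz":0,"tx":0,"ty":0,"tz":0,"jaw":50}]'; python3 snap.py wrist,scene,side 9
python3 - <<'E'
from h import *
for n,b in [("wrist9",None),("scene9",(160,150,260,240)),("side9",(240,250,350,370))]:
    c=load(n); W=cloud(c); H,S,V=cv2.split(cv2.cvtColor(c["img"],cv2.COLOR_RGB2HSV)); m=(H>=5)&(H<=20)&(S>100)&(V>60)
    p=W[m]; k=(abs(p[:,0]-.489)<.05)&(abs(p[:,1]+.170)<.05)&(p[:,2]>.03)&(p[:,2]<.13); p=p[k]
    t=p[p[:,2]>.085]; f=p[(p[:,2]<.07)&(p[:,2]>.045)]
    print(n,len(p),"top z",np.median(t[:,2]) if len(t) else None,t.mean(0) if len(t) else None,"fl z",np.median(f[:,2]),"xy",(f[:,:2].min(0)+f[:,:2].max(0))/2)
E
```

```text
time_s: 13.03
tool_pos: [0.4719, -0.227, 0.2005]
tool_rot: [180.0, -0.0, 73.0]
force: [0.6, -0.6, -1.0]
grip_width: 0.0498
13.1833 [ 0.472  -0.2265  0.2001] [-1.7999e+02 -2.0000e-02  7.3110e+01] F [-0.33  0.89 -0.29] w 0.0501
wrist9 2065 top z 0.09374627127062947 [ 0.48931743 -0.1733494   0.09372317] fl z 0.05785303112558833 xy [ 0.48909989 -0.17093537]
scene9 691 top z 0.09258697379988295 [ 0.49520768 -0.1695896   0.09135511] fl z 0.05731798977950364 xy [ 0.49330488 -0.17145664]
side9 721 top z 0.09430804058644969 [ 0.48674959 -0.17402753  0.09349759] fl z 0.058751797628116456 xy [ 0.48836688 -0.17310505]
```

View pics/wrist9.png

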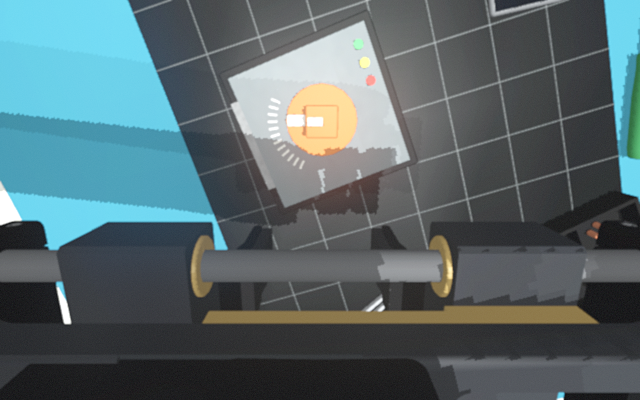

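View pics/scene9.png

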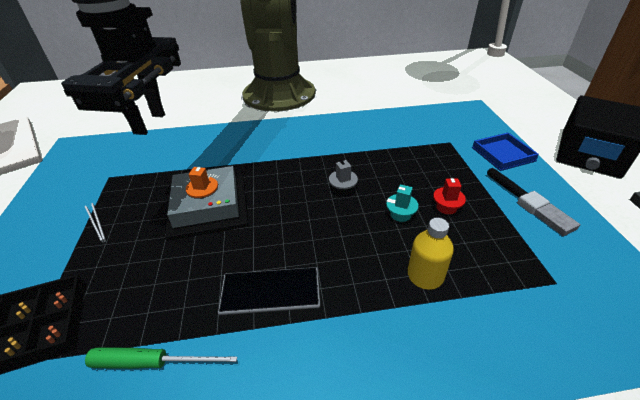

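The wrist view shows the plug in the socket at (320,120), its marks lined up with the key direction. The scene view shows it seated at (202,183), with the spare, panel and bottle where they began. The plug's top is at about 93 mm, as expected when home, so I hand the job in.

```bash
python3 -c "
from cell import env
print(env.get_obs()['force']); print(env.sign_off())"
```

```text
[-0.33122999  0.88867723 -0.29094237]
the job is handed in; nothing more can be done
None
```

I seated the orange plug fully home in the socket, let go of it and handed the job in at about 13 s of the 61 s allowed.

**How it went:** the camera images showed the key at about 163.5° and the notch at 158°, so I turned the plug 5° on the way over. It dropped past the key on the first try with no contact force. The first force came on the buffers at TCP z ≈ 0.0734 m, and I pressed with about 6 N before releasing.

**Last checks:**
- **Height:** the plug's top read 93–94 mm in all three cameras, where 93 mm means home. The flange top read 57–59 mm, where 57 mm means home.
- **Centring:** the flange centre was about 1 mm from the socket axis in the wrist view. The side and scene views read 3 and 4 mm off. I trusted the wrist view because the arm partly hid the plug from the other two, and their calibration is only good to about 2 mm.
- **Other objects:** in the last scene view the spare plug, screen panel and bottle looked unmoved; I judged that by eye. The gripper stood clear of everything.

One early move call was refused because its rows lacked some keys. Nothing moved, and I resent it in full.

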